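# Push the charcoal block home into the corner of the soldering hearth

## Robot

A 7-joint arm with a two-finger parallel gripper is mounted at the origin on the work surface. World frame = base frame: x ahead of the robot, y to its left, z up, the work surface at z = 0. Lengths are in m, angles in degrees, forces in N, time in s.
With the tool pointing down it reaches from about 0.425 to 0.875 m from the base axis. Payload 4.7 kg.
Tool frame: the origin (TCP) lies at the very end of the fingers, on their centre line; the grasp point (between the pads) lies 19 mm behind it; z points along the fingers, y is the line along which they close (so a half turn about z gives the same grasp; the last joint's range is limited). The gripper opens to 87 mm and grips with 3 to 60 N. Pads are 19 mm wide; open, the fingers measure 117 mm over their backs; the gripper's body (75 mm by 190 mm) begins 51 mm behind the grasp point.
Start: joints at [73.115, 18.392, -4.016, 83.108, 1.295, 78.541, -3.26], TCP at [0.198, -0.619, 0.223] pointing down, gripper open.
Joint ranges: [-163.93, 163.93], [-17.29, 119.83], [-79.2, 71.16], [3.27, 140.29], [-89.18, 269.18], [5.43, 117.66], [-154.24, 154.24]. Speed limits (degrees/s): [147.25, 147.25, 180, 180, 180, 180, 180].

## Interface

Orientations are given as [roll, pitch, yaw] about the fixed x, y, z axes, in that order (R = Rz(yaw) Ry(pitch) Rx(roll)).
In Python, from cell import get_obs, cams, ticket, finder gives the robot as it stands.
- The arm moves only by the shell command python3 -m creep 'ROWS' [FORCE]. ROWS is text: rows parted by semicolons, each of 5 numbers parted by spaces: the shift along the world's x, y, z in m, then the turn about the world's z in degrees, then the finger opening in m, from 0 to 0.087. A call has 1 to 8 rows; each row shifts and turns the commanded pose from where the row before left it; what a row does not reach is not made up. A row lasts 1/8 s, in which the tool goes at most 62.5 mm and 10.7 degrees, less where a joint would pass 70% of its speed; a pose out of reach is approached as far as the arm can. A call with a gripper value outside its range is refused whole. The fingers move at their own pace and stop on an object; FORCE is the grip in N (left out, the last holds). Time passes only in rows, so rows that do not move let the fingers close. It gives the time, the measured TCP pose, the force, the opening and the grip force at its end, in the units of the state.
- get_obs(): the state, without advancing time (a new reading comes with each control period).
- cams.read_camera(name): name is "side" or "top" or "wrist"; returns the picture (400x640x3 uint8, red, green, blue); there is no depth.
- cams.calibration(name): a dict with "fx", "fy", "cx", "cy" (pixels), "k1" (the pictures are not rectified: a ray, as slopes to the right and down, at radius r is drawn at 1 + k1 r^2 times it, then the intrinsics apply), "extrinsics" (4x4, takes a point from world to camera coordinates). Camera axes: x right, y down, z forward; pixel columns grow to the right and rows downward; lengths in m; the calibration is good to about 2 mm. A picture is of the moment at which its call begins: read the wrist's pose just before it. calibration takes no time and is no camera call; for the wrist camera it gives the pose at the moment of the call.
- ticket.sign_off(): hands the job in; it is judged then, once.
Trained networks look in the newest picture that a camera, given by its name, has taken for a name from the list of things; names that differ only in an ending like _2 or _b are one class to them, and where a whole thing is asked for, a point or a joint stands for the part that bears it (a point fixed in the world has none). Each returns a list of dicts, best first, with "p" (0 to 1); they miss things now and then, are a little off and sometimes report something else, mostly with a low value. They report only what shows in the picture. A call takes as long as a camera call. They do not tell look-alikes from the thing itself.
- finder.masks_of(name, camera): "mask" (400x640 bool, what is visible of it) and "xy" ([column, row] in pixels, amid what is visible of it).
- finder.tip_of(name, camera): "xy" ([column, row] in pixels: a listed point, or the origin of a listed thing).
The state is a dict: "time_s": time; "qpos": joint angles; "joint_velocities": joint speeds; "effort": joint torques, N m; "tool_pos": TCP position; "tool_rot": TCP orientation; "force": force on the tool from outside, world axes, zero at the start; "wrist_torque": the same for the moment, N m; "grip_width": finger opening in m; "grasp_force": force on a finger pad.
Only numpy, scipy, OpenCV 4.12 (cv2) and the standard library are available. Lean on these libraries where they do the work, as an engineer would, in place of code of your own. Each camera call takes 0.05 s, during which the arm holds its last target. There are 200 camera calls.

## Task

The charcoal block with the ring laid on it ready for soldering stands askew on the hearth: push it along the steel sheet with the fingers until it sits squarely home in the corner, one long side snug against the back bricks and one short end snug against the end brick. Push gently and only push: do not pinch, lift or tip the block, and do not touch the ring or shake it out of its place on the block. Leave the borax dish, the mug, the third hand and the flux bottle standing where they are.

Things in the scene. Friction and masses are not known exactly. Their poses are not given: they have to be found in the camera images.
- hearth: Fixed soldering hearth: flat steel sheet, top 12 mm above the bench, with a row of cream firebricks along its back (459 x 114 mm, 50 high). Origin: on the bench, middle of the row's front face. x points away from the robot into the bricks (their face is x = 0), y along the face, left. Sheet: x -258 mm (front, no lip) to the bricks, y -257 to 257 (lips 28 mm above the bench).
- end_brick: Cream half firebrick fixed on the sheet against the back bricks, at the left or the right end (varies), square to the hearth: 112 mm along the hearth's x, 114 along y, 50 high. Origin: centre of its underside, 57 mm in front of the back bricks' face, 197 mm left or right of the hearth's origin. Its inner side (140 mm from the hearth's origin in y) and the back bricks' face make the corner.
- charcoal: Loose black charcoal soldering block bound with two thin wires: 70 mm along its x, 140 along its y, 32 high, 0.11 to 0.22 kg; slides on the sheet. Origin: centre of its underside, z up. Starts up to 30 degrees askew, its +x long side towards the back bricks. Home, its origin is 35 mm from the back bricks' face and 70 mm from the end brick's inner side.
- ring: Brass-coloured finger ring lying loose and flat on top of the charcoal block near its middle: 23 mm outside diameter, 7 mm high, 12 g. Origin: centre of its underside.
- borax_dish: Loose white ceramic dish with a borax cone in it, 72 mm across, 40 mm high, standing on the sheet at the end where the end brick is not, about 197 mm from the hearth's middle and 57 mm in front of the back bricks. Leave alone. Origin: centre of its underside.
- mug: White mug with plier handles standing in it, 80 mm across, 140 mm high in all, on the bench left of the hearth. Leave alone. Origin: centre of its underside.
- third_hand: Third hand: tweezers on a post over a dark 75 x 55 mm iron foot, 105 mm high, on the bench left of the hearth towards the back. Leave alone. Origin: centre of its underside.
- flux_bottle: Small amber glass bottle with a red cap, 48 mm across, 100 mm high, on the bench right of the hearth. Leave alone. Origin: centre of its underside.
Not all that is in view belongs to the job. Of the things shaped like the charcoal, the black one is meant.

How it is judged:
By the outcome, as a careful person would: the job done as asked, in the order asked, and still so for the second after the job is handed in, with the robot touching nothing.
It also fails if it takes over 61 s, if anything falls off the work surface, if the arm or the gripper's body presses on something with over 40 N, if the wrist force passes 120 N, or if a joint passes its speed limit or range.

## Working session

There is one attempt and no reset: what is moved stays moved. The work goes in short steps, Python scripts to look and compute and a shell command to move; the robot and the scene stay as the last step left them, time stands still between calls to the robot, and variables do not carry over. Pictures are saved under pics/ and viewed, at most 11 in all, crops included, and the job is handed in when it is done.

```bash
mkdir -p pics; cat > h.py <<'E'
import numpy as np, cv2
from cell import get_obs, cams, ticket, finder
def px2w(cam,uv,z):
    c=cams.calibration(cam);E=np.array(c["extrinsics"])
    d=np.array([(uv[0]-c["cx"])/c["fx"],(uv[1]-c["cy"])/c["fy"]])
    s=d.copy()
    for _ in range(20): s=d/(1+c["k1"]*(s@s))
    R,t=E[:3,:3],E[:3,3]; o=-R.T@t; r=R.T@np.array([s[0],s[1],1])
    return o+r*(z-o[2])/r[2]
def snap(cam,f):
    im=cams.read_camera(cam); cv2.imwrite("pics/"+f,im[:,:,::-1]); return im
E
python3 - <<'E'
from h import *
snap("top","t0.png")
for n in ["hearth","end_brick","charcoal","ring","borax_dish"]:
    for r in finder.masks_of(n,"top")[:3]:
        print(n,round(r["p"],2),np.round(r["xy"]),r["mask"].sum())
    for r in finder.tip_of(n,"top")[:2]: print("  tip",round(r["p"],2),np.round(r["xy"],1),px2w("top",r["xy"],0.012).round(4))
snap("side","s0.png"); o=get_obs();print(o["tool_pos"],o["tool_rot"],o["time_s"])
E
```

```text
hearth 0.59 [298. 171.] 14639
  tip 0.84 [306.9 159. ] [0.6184 0.0321 0.012 ]
end_brick 0.75 [358. 184.] 1174
charcoal 0.84 [398. 280.] 949
charcoal 0.76 [227. 269.] 925
charcoal 0.69 [293. 193.] 901
  tip 0.98 [290.9 191.9] [0.5019 0.084  0.012 ]
  tip 0.9 [395.6 277.1] [ 0.2211 -0.2729  0.012 ]
ring 0.34 [358. 184.] 1254
  tip 0.41 [287.8 191.4] [0.5034 0.0946 0.012 ]
borax_dish 0.68 [175. 229.] 617
borax_dish 0.57 [244. 162.] 310
  tip 0.83 [245.  164.1] [0.596  0.2453 0.012 ]
[ 0.19752565 -0.61928293  0.2226019 ] [1.79993066e+02 3.44732900e-03 1.76954042e+01] 0.6
```

View pics/t0.png

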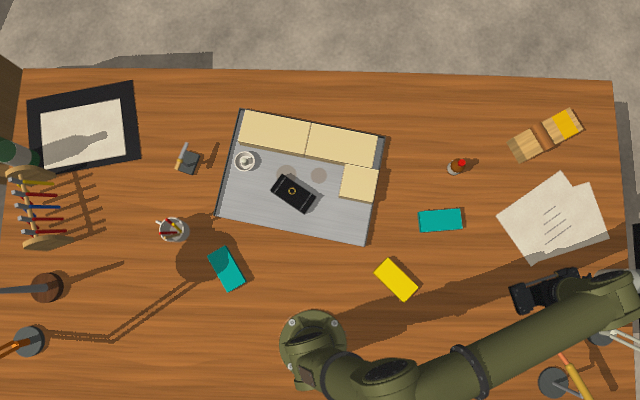

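View pics/s0.png

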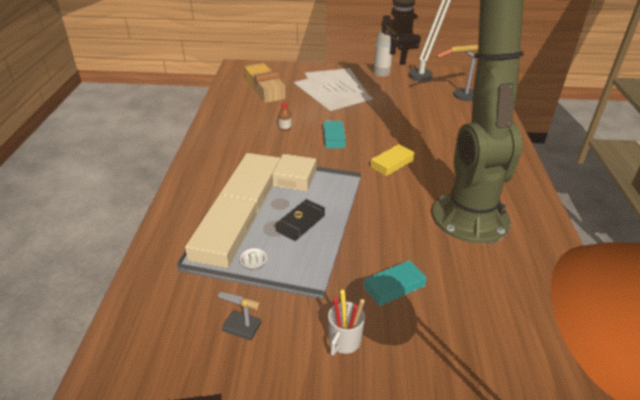

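The top view shows the hearth turned slightly clockwise. The end brick is at the right (358,184), and the black block is at (293,193) with the ring on it. The dish is at (245,161) on the left. The side view agrees. Next I'll go to a viewing pose above the block.

```bash
python3 -m creep '0.03 0.06 0.02 0 0.087;0.03 0.06 0.02 -4 0.087;0.03 0.055 0.02 -4 0.087;0.03 0.055 0.02 -4 0.087;0.02 0.055 0.02 -4 0.087;0.02 0.055 0.02 -4 0.087;0.02 0.055 0 -4 0.087;0.02 0.055 0 -4 0.087' && python3 -m creep '0.02 0.055 0 0 0.087;0.01 0.055 0 0 0.087;0.01 0.055 0 0 0.087;0.01 0.03 0 0 0.087;0 0.02 0 0 0.087;0 0 0 0 0.087;0 0 0 0 0.087'; python3 - <<'E'
from h import *
snap("wrist","w0.png"); o=get_obs();print(o["tool_pos"],o["tool_rot"],o["time_s"])
E
```

```text
time_s: 1.6
tool_pos: [0.3887, -0.1857, 0.3369]
tool_rot: [179.9, -0.1, -10.4]
force: [1.2, -0.3, -0.2]
grip_width: 0.0869
grasp_force: 0.0
time_s: 2.48
tool_pos: [0.438, 0.0262, 0.3363]
tool_rot: [180.0, -0.0, -10.4]
force: [1.0, -0.7, 0.5]
grip_width: 0.0868
grasp_force: 0.0
[0.43807109 0.02599666 0.3363068 ] [ 1.79971593e+02 -2.29171865e-03 -1.04252568e+01] 2.525
```

View pics/w0.png

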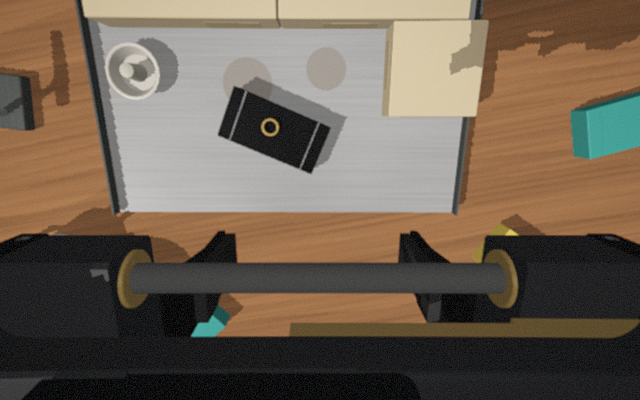

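The wrist view shows the block with the ring at (270,127), the end brick's inner edge near column 386, and the back-brick face at about row 24. The dish is at (132,70).

```bash
cat >> h.py <<'E'
def w2px(cam,P,c=None):
    c=c or cams.calibration(cam);E=np.array(c["extrinsics"])
    q=np.atleast_2d(P)@E[:3,:3].T+E[:3,3]; s=q[:,:2]/q[:,2:]
    s=s*(1+c["k1"]*(s**2).sum(1,keepdims=True)); return s*[c["fx"],c["fy"]]+[c["cx"],c["cy"]]
def blockfit(im,uv,guess):
    from scipy.optimize import minimize
    m=((im.max(2)<60)).astype(np.uint8)
    m=cv2.morphologyEx(m,cv2.MORPH_CLOSE,np.ones((9,9),np.uint8))
    n,l,st,ce=cv2.connectedComponentsWithStats(m)
    k=min(range(1,n),key=lambda i:np.hypot(*(ce[i]-uv))+(1e3 if st[i][4]<800 else 0))
    m=(l==k).astype(np.uint8)
    cal=cams.calibration("wrist")
    md=cv2.GaussianBlur(m.astype(np.float32),(0,0),1)
    def cost(p):
        a=np.radians(p[2]);R=np.array([[np.cos(a),-np.sin(a)],[np.sin(a),np.cos(a)]])
        P=[[*(R@[x,y]+np.array(p[:2])/1000),z] for x in(-.035,.035) for y in(-.07,.07) for z in(.012,.044)]
        h=cv2.convexHull((w2px("wrist",np.array(P),cal)*16).astype(np.int32))
        r=np.zeros(m.shape,np.uint8);cv2.fillConvexPoly(r,h,1,cv2.LINE_8,4)
        return np.abs(cv2.GaussianBlur(r.astype(np.float32),(0,0),1)-md).sum()
    g=np.array(guess,float)
    for d in(10,4,1.5):
        s=minimize(cost,g,method="Nelder-Mead",options=dict(initial_simplex=np.vstack([g,g+np.eye(3)*d]),xatol=.02,fatol=.1)); g=s.x
    return g,s.fun,m.sum()
E
python3 - <<'E'
from h import *
im=cv2.imread("pics/w0.png")[:,:,::-1]
for n,uv,z in [("sheetFL",(117,213),.012),("sheetFR",(458,213),.012),("backtopL",(92,17),.062),("backtopR",(470,19),.062),("backbotL",(160,25),.012),("backbotR",(380,27),.012),
 ("endTL",(391,24),.062),("endBL",(387,115),.062),("ebotB",(384,117),.012),("ring",(270,127),.048),("dish",(132,70),.05),
 ("cTL",(237,87),.044),("cTR",(329,124),.044)]: print(n,px2w("wrist",uv,z).round(4))
print(blockfit(im,(273,130),[502,84,-30]))
E
```

```text
sheetFL [0.4148 0.3469 0.012 ]
sheetFR [ 0.3185 -0.175   0.012 ]
backtopL [0.6632 0.2577 0.062 ]
backtopR [ 0.58   -0.1861  0.062 ]
backbotL [0.6563 0.2004 0.012 ]
backbotR [ 0.601  -0.0898  0.012 ]
endTL [ 0.5923 -0.0926  0.062 ]
endBL [ 0.488  -0.0748  0.062 ]
ebotB [ 0.4837 -0.0803  0.012 ]
ring [0.5004 0.0795 0.048 ]
dish [0.6013 0.2369 0.05  ]
cTL [0.5583 0.1115 0.044 ]
cTR [4.897e-01 4.000e-04 4.400e-02]
(array([492.51282077,  75.37542971, -33.97876004]), np.float64(435.0), np.uint64(5112))
```

Hearth yaw is about -10.5°. In hearth axes the face is at u≈0.605 and the inner side at v≈0.012. The block centre is near (0.496, 0.077) with yaw about -32°. I'll come down in front of its long side, turned to match it.

```bash
python3 -m creep '0 0.02 -0.04 -5 0.087;0 0.02 -0.04 -5 0.087;0 0.02 -0.04 -5 0.087;0 0.025 -0.04 -5 0.087;0 0 -0.045 -1.5 0.087;0 0 -0.045 0 0.087;0 0 0 0 0.087;0 0 0 0 0.087'; python3 - <<'E'
from h import *
im=snap("wrist","w1.png"); o=get_obs();print(o["tool_pos"],o["tool_rot"],o["time_s"])
E
```

```text
time_s: 3.52
tool_pos: [0.4393, 0.1121, 0.0877]
tool_rot: [-179.9, -0.1, -31.9]
force: [0.6, 1.1, -0.1]
grip_width: 0.0867
grasp_force: 0.0
[0.43981736 0.11221326 0.08816804] [-1.79911647e+02 -1.46627171e-01 -3.18687206e+01] 3.575
```

View pics/w1.png

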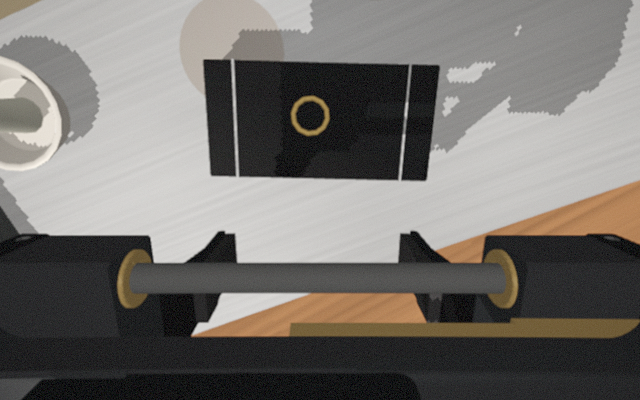

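The block is nearly parallel to the gripper. Its far edge runs (204,59)–(440,66), and the ring is at (310,116).

```bash
python3 - <<'E'
from h import *
im=cv2.imread("pics/w1.png")[:,:,::-1]
for uv,z in [((204,59),.044),((440,66),.044),((427,181),.044),((210,176),.044),((427,181),.012),((210,176),.012),((310,116),.051)]: print(uv,z,px2w("wrist",uv,z).round(4))
print(blockfit(im,(320,120),[496,77,-32]))
print(px2w("wrist",(320,180),.044),get_obs()["tool_pos"])
E
```

```text
(204, 59) 0.044 [0.561  0.1155 0.044 ]
(440, 66) 0.044 [ 4.845e-01 -2.000e-04  4.400e-02]
(427, 181) 0.044 [0.4267 0.0374 0.044 ]
(210, 176) 0.044 [0.5033 0.1544 0.044 ]
(427, 181) 0.012 [0.4153 0.0317 0.012 ]
(210, 176) 0.012 [0.5038 0.1668 0.012 ]
(310, 116) 0.051 [0.5009 0.0797 0.051 ]
(array([494.16727963,  78.14292534, -33.30548722]), np.float64(1174.0), np.uint64(25803))
[0.46369924 0.09568515 0.044     ] [0.43981736 0.11221326 0.08816804]
```

The measured sizes match (139 x 70 mm). The block centre is (0.494, 0.077) with yaw -33.4°, and the gripper is centred on it with a gap of about 20 mm.

```bash
python3 -m creep '0 0 -0.03 -1.5 0.087;0 0 -0.025 0 0.087;0 0 -0.012 0 0.087;0.003 -0.002 0 0 0.087;0.003 -0.002 0 0 0.087;0.003 -0.002 0 0 0.087;0.003 -0.002 0 0 0.087;0 0 0 0 0.087' && python3 -m creep '0.002 -0.0013 0 0 0.087;0.002 -0.0013 0 0 0.087;0.002 -0.0013 0 0 0.087;0.002 -0.0013 0 0 0.087;0.002 -0.0013 0 0 0.087;0.002 -0.0013 0 0 0.087'
```

```text
time_s: 4.58
tool_pos: [0.4505, 0.1042, 0.0195]
tool_rot: [-180.0, -0.0, -33.3]
force: [-0.3, 0.2, 0.5]
grip_width: 0.0868
grasp_force: 0.0
time_s: 5.32
tool_pos: [0.4622, 0.0965, 0.0192]
tool_rot: [180.0, 0.0, -33.3]
force: [-1.2, 0.7, 0.5]
grip_width: 0.0872
grasp_force: 0.5
```

```bash
python3 -m creep '0.0025 -0.0016 0 0 0.087;0.0025 -0.0016 0 0 0.087;0.0025 -0.0016 0 0 0.087;0.0025 -0.0016 0 0.5 0.087;0.0025 -0.0016 0 0.5 0.087;0.0025 -0.0016 0 1 0.087;0.0025 -0.0015 0 1 0.087;0.0025 -0.0014 0 1 0.087' && python3 -m creep '0.0025 -0.0014 0 1 0.087;0.0025 -0.0014 0 1 0.087;0.0025 -0.0013 0 1 0.087;0.0025 -0.0013 0 1 0.087;0.0026 -0.0012 0 1 0.087;0.0026 -0.0012 0 1 0.087;0.0026 -0.0011 0 1 0.087;0.0026 -0.0011 0 1 0.087'; python3 - <<'E'
from h import *
snap("wrist","w2.png")
E
```

```text
time_s: 6.32
tool_pos: [0.4823, 0.0839, 0.0193]
tool_rot: [180.0, 0.0, -29.2]
force: [-1.1, 0.6, 0.1]
grip_width: 0.0866
grasp_force: 0.3
time_s: 7.32
tool_pos: [0.5027, 0.074, 0.0193]
tool_rot: [180.0, 0.0, -21.2]
force: [-0.4, 0.3, 0.1]
grip_width: 0.0873
grasp_force: 0.5
```

View pics/w2.png

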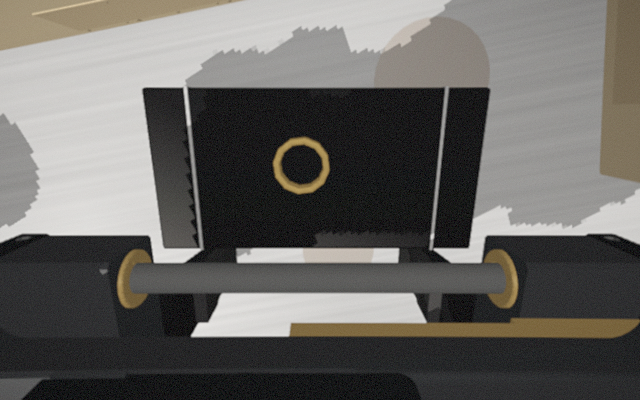

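The block lies flush on both fingers and the ring is unmoved on it at (301,165). I'll continue turning it square.

```bash
python3 -m creep '0.0026 -0.001 0 1 0.087;0.0026 -0.001 0 1 0.087;0.0026 -0.0009 0 1 0.087;0.0026 -0.0009 0 1 0.087;0.0026 -0.0008 0 1 0.087;0.0026 -0.0008 0 1 0.087;0.0026 -0.0007 0 1 0.087;0.0026 -0.0006 0 1 0.087' && python3 -m creep '0.0025 -0.0005 0 1 0.087;0.0025 -0.0005 0 1 0.087;0.0025 -0.0005 0 0.7 0.087;0.002 -0.0004 0 0 0.087;0 0 0 0 0.087'; python3 - <<'E'
from h import *
snap("wrist","w3.png")
E
```

```text
time_s: 8.38
tool_pos: [0.5235, 0.0673, 0.0193]
tool_rot: [180.0, 0.0, -13.2]
force: [-0.6, -0.1, 1.2]
grip_width: 0.087
grasp_force: 0.7
time_s: 9.0
tool_pos: [0.5333, 0.0656, 0.0194]
tool_rot: [-180.0, -0.0, -10.6]
force: [0.7, -0.8, -0.2]
grip_width: 0.087
grasp_force: 0.0
```

View pics/w3.png

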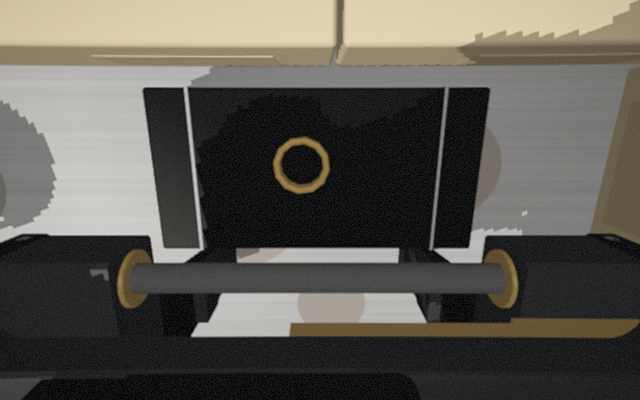

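The block is square to the bricks, whose foot is near row 66. The ring is still at (301,165).

```bash
python3 - <<'E'
from h import *
a=np.radians(-10.6);R=np.array([[np.cos(a),np.sin(a)],[-np.sin(a),np.cos(a)]])
for n,uv,z in [("wallbotL",(30,66),.012),("wallbotR",(600,66),.012),("walltopL",(30,47),.062),("walltopR",(500,46),.062),("bTL",(144,88),.044),("bTR",(489,88),.044),("bBL",(163,247),.044),("bBR",(470,247),.044),("endb",(592,233),.012),("endb2",(607,150),.012),("endt",(628,75),.062)]:
    p=px2w("wrist",uv,z); print(n,(R@p[:2]).round(4))
o=get_obs();print(R@o["tool_pos"][:2])
E
```

```text
wallbotL [0.6044 0.3007]
wallbotR [0.6042 0.0271]
walltopL [0.6041 0.2587]
walltopR [0.6047 0.1015]
bTL [0.5926 0.2319]
bTR [0.5926 0.0943]
bBL [0.5242 0.2329]
bBR [0.5242 0.0934]
endb [0.5189 0.0121]
endb2 [0.5642 0.0144]
endt [0.5952 0.057 ]
[0.51209011 0.16254372]
```

```bash
python3 -m creep '-0.01 0.002 0 0 0.087;-0.01 0.002 0 0 0.087;0 0 0.03 0 0.087;0 0 0.04 0 0.087;0 0 0.04 0 0.087'; python3 - <<'E'
from h import *
o=get_obs();print(np.round(o["qpos"],1))
E=np.array(cams.calibration("wrist")["extrinsics"]);print(-E[:3,:3].T@E[:3,3],o["tool_pos"])
snap("top","t1.png")
for n in ["third_hand","mug","borax_dish"]:
  for r in finder.masks_of(n,"top")[:2]: print(n,r["p"],r["xy"],px2w("top",r["xy"],.05).round(3))
E
```

```text
time_s: 9.68
tool_pos: [0.5118, 0.0697, 0.1301]
tool_rot: [180.0, 0.0, -10.6]
force: [1.1, -1.5, -0.5]
grip_width: 0.0869
grasp_force: 0.0
[  43.4   13.5  -59.7  107.    12.7   66.7 -121.3]
[0.58223336 0.05695269 0.29259918] [0.51175061 0.06970483 0.13013957]
third_hand 0.94 [188.9, 159.7] [0.598 0.429 0.05 ]
third_hand 0.31 [277.4, 186.4] [0.513 0.127 0.05 ]
mug 0.88 [174.1, 229.1] [0.363 0.464 0.05 ]
borax_dish 0.84 [242.2, 162.7] [0.591 0.248 0.05 ]
borax_dish 0.45 [358.9, 183.8] [ 0.527 -0.144  0.05 ]
```

```bash
python3 -m creep '0.01 0.01 0 10 0.02;0.01 0.01 0 10 0.02;0.01 0.01 0 10 0.02;0.01 0.01 0 10 0.02;0.01 0.01 0 10 0.02;0.01 0.01 0 10 0.02;0.01 0.01 0 10 0.02;0.014 0.011 0 10 0.02' && python3 -m creep '0 0 0 10 0.02;0 0 0 0 0.02;0 0 0 0 0.02'; python3 - <<'E'
from h import *
o=get_obs();print(np.round(o["qpos"],1))
snap("wrist","w4.png")
E
```

```text
time_s: 10.88
tool_pos: [0.5957, 0.1507, 0.1273]
tool_rot: [-179.9, 0.1, 69.8]
force: [0.3, -0.2, 0.1]
grip_width: 0.0218
grasp_force: 0.0
time_s: 11.25
tool_pos: [0.5961, 0.1503, 0.1283]
tool_rot: [-179.9, 0.0, 79.2]
force: [0.9, -0.7, 0.5]
grip_width: 0.0201
grasp_force: 0.0
[ 34.7  36.  -70.4  93.3  34.8  76.  -51.9]
```

View pics/w4.png

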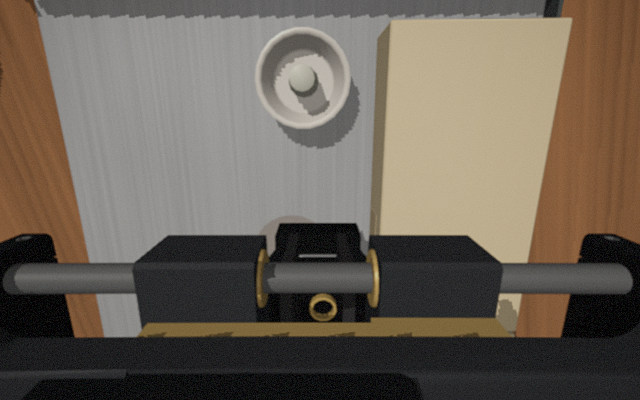

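```bash
python3 - <<'E'
from h import *
a=np.radians(-10.6);R=np.array([[np.cos(a),np.sin(a)],[-np.sin(a),np.cos(a)]])
for n,uv,z in [("endR",(360,224),.044),("endL",(277,224),.044),("ring",(322,306),.051),("wall",(371,225),.012),("walltop",(388,60),.062),("dish",(303,78),.05)]:
    p=px2w("wrist",uv,z); print(n,(R@p[:2]).round(4))
o=get_obs();p=o["tool_pos"];print(R@p[:2]); print(w2px("wrist",[p,[p[0],p[1],.02]]))
E
```

```text
endR [0.5928 0.2421]
endL [0.5263 0.2423]
ring [0.5623 0.1722]
wall [0.6072 0.2299]
walltop [0.6048 0.3612]
dish [0.5489 0.3516]
[0.55849077 0.25734586]
[[317.14884636 249.82286638]
 [317.17642067 198.07348908]]
```

```bash
python3 -m creep '0.0015 0.009 0 0 0.02;0 0 -0.035 0.2 0.02;0 0 -0.035 0 0.02;0 0 -0.025 0 0.02;0 0 -0.013 0 0.02;0 0 0 0 0.02' && python3 -m creep '-0.0005 -0.003 0 0 0.02;-0.0005 -0.003 0 0 0.02;-0.0005 -0.003 0 0 0.02;-0.0005 -0.002 0 0 0.02;-0.0003 -0.0015 0 0 0.02;-0.0003 -0.0015 0 0 0.02;-0.0003 -0.0015 0 0 0.02;-0.0003 -0.0015 0 0 0.02'
```

```text
time_s: 12.05
tool_pos: [0.5981, 0.1597, 0.0209]
tool_rot: [-180.0, 0.0, 79.6]
force: [-0.3, -0.2, -0.1]
grip_width: 0.0198
grasp_force: 0.0
time_s: 13.05
tool_pos: [0.5951, 0.1425, 0.0213]
tool_rot: [180.0, -0.0, 79.6]
force: [0.4, 0.5, -0.4]
grip_width: 0.02
grasp_force: 0.0
```

```bash
python3 -m creep '-0.0003 -0.0015 0 0 0.02;-0.0003 -0.0015 0 0 0.02;-0.0003 -0.0015 0 0 0.02;-0.0004 -0.002 0 0 0.02;-0.0004 -0.002 0 0 0.02;-0.0005 -0.0025 0 0 0.02;-0.0005 -0.0025 0 0 0.02;-0.0005 -0.0025 0 0 0.02' && python3 -m creep '-0.0005 -0.0025 0 0 0.02;-0.0005 -0.0025 0 0 0.02;-0.0005 -0.0025 0 0 0.02;-0.0005 -0.0025 0 0 0.02;-0.0005 -0.0025 0 0 0.02;-0.0005 -0.0025 0 0 0.02;-0.0005 -0.0025 0 0 0.02;-0.0005 -0.0025 0 0 0.02'; python3 - <<'E'
from h import *
snap("wrist","w5.png")
E
```

```text
time_s: 14.05
tool_pos: [0.5919, 0.1264, 0.0213]
tool_rot: [180.0, -0.0, 79.6]
force: [-0.9, 0.7, -0.6]
grip_width: 0.0197
grasp_force: 0.4
time_s: 15.05
tool_pos: [0.5879, 0.1063, 0.0213]
tool_rot: [180.0, 0.0, 79.6]
force: [0.7, 1.5, -1.0]
grip_width: 0.0206
grasp_force: 0.4
```

View pics/w5.png

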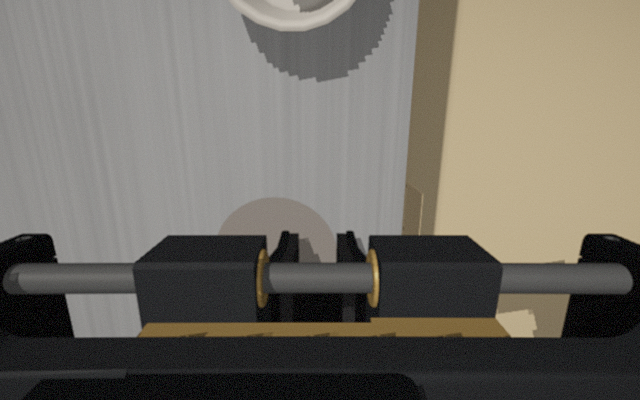

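The end is pushed evenly by both fingers, seen at (285,240) and (350,240), and the dish is clear. I'll push on to near the end brick.

```bash
python3 -m creep '-0.0005 -0.0025 0 0 0.02;-0.0005 -0.0025 0 0 0.02;-0.0005 -0.0025 0 0 0.02;-0.0005 -0.0025 0 0 0.02;-0.0005 -0.0025 0 0 0.02;-0.0005 -0.0025 0 0 0.02;-0.0005 -0.0025 0 0 0.02;-0.0005 -0.0025 0 0 0.02' && python3 -m creep '-0.0005 -0.0025 0 0 0.02;-0.0005 -0.0025 0 0 0.02;-0.0005 -0.0025 0 0 0.02;-0.0005 -0.0025 0 0 0.02;-0.0005 -0.0025 0 0 0.02;-0.0004 -0.002 0 0 0.02;-0.0003 -0.0015 0 0 0.02;0 0 0 0 0.02'; python3 - <<'E'
from h import *
im=snap("top","t2.png"); cv2.imwrite("pics/t2c.png",cv2.resize(im[90:260,200:400,::-1],(800,680))[:600])
o=get_obs()["tool_pos"];a=np.radians(-10.6);R=np.array([[np.cos(a),np.sin(a)],[-np.sin(a),np.cos(a)]]);print(R@o[:2])
E
```

```text
time_s: 16.1
tool_pos: [0.5839, 0.0864, 0.0213]
tool_rot: [180.0, -0.0, 79.6]
force: [0.8, 2.0, -1.0]
grip_width: 0.0202
grasp_force: 0.6
time_s: 17.1
tool_pos: [0.5807, 0.0702, 0.0213]
tool_rot: [180.0, 0.0, 79.6]
force: [0.3, 1.1, 0.4]
grip_width: 0.0199
grasp_force: 0.3
[0.55788953 0.17580671]
```

```bash
python3 -m creep '-0.0003 -0.0015 0 0 0.02;-0.0003 -0.0015 0 0 0.02;-0.0003 -0.0015 0 0 0.02;-0.0003 -0.0015 0 0 0.02;-0.0002 -0.001 0 0 0.02;-0.0002 -0.001 0 0 0.02;-0.0002 -0.001 0 0 0.02' && python3 -m creep '-0.0002 -0.001 0 0 0.02;-0.0002 -0.001 0 0 0.02' && python3 -m creep '-0.0002 -0.001 0 0 0.02'
```

```text
time_s: 18.02
tool_pos: [0.5789, 0.0614, 0.0213]
tool_rot: [-180.0, 0.0, 79.6]
force: [0.1, 1.0, -0.9]
grip_width: 0.0198
grasp_force: 0.4
time_s: 18.27
tool_pos: [0.5788, 0.0605, 0.0215]
tool_rot: [180.0, -0.1, 79.6]
force: [2.5, 3.6, -1.5]
grip_width: 0.0202
grasp_force: 2.0
time_s: 18.4
tool_pos: [0.5788, 0.0605, 0.0217]
tool_rot: [179.9, -0.2, 79.6]
force: [1.5, 5.7, -0.7]
grip_width: 0.0202
grasp_force: 3.2
```

Contact with the end brick was felt at 5.7 N. I'll back off and go round to the front long side.

```bash
python3 -m creep '0.001 0.006 0 0 0.02;0.002 0.009 0 0 0.02;0 0 0.03 0 0.02;0 0 0.04 0 0.02;0 0 0.04 0 0.02;-0.01 -0.01 0 -10 0.07;-0.01 -0.01 0 -10 0.07;-0.01 -0.01 0 -10 0.07' && python3 -m creep '-0.01 -0.01 0 -10 0.07;-0.01 -0.01 0 -10 0.07;-0.01 -0.01 0 -10 0.07;-0.01 -0.01 0 -10 0.07;-0.006 -0.009 0 -10 0.07;0 0 0 -10 0.07;0 0 0 0 0.07;0 0 0 0 0.07'; python3 - <<'E'
from h import *
print(np.round(get_obs()["qpos"],1));snap("wrist","w6.png")
E
```

```text
time_s: 19.4
tool_pos: [0.5509, 0.0433, 0.1314]
tool_rot: [180.0, 0.0, 49.3]
force: [0.1, 0.2, -0.3]
grip_width: 0.0422
grasp_force: 0.0
time_s: 20.4
tool_pos: [0.5053, -0.0051, 0.1314]
tool_rot: [180.0, 0.0, -10.2]
force: [0.5, 0.3, 0.6]
grip_width: 0.07
grasp_force: 0.0
[  55.5   12.3  -63.1  108.3   12.    66.5 -112. ]
```

View pics/w6.png

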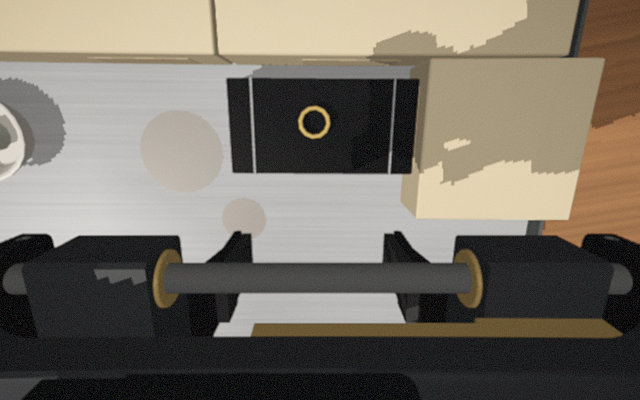

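The block's right end is on the end brick at column 418. Its far edge, near row 78, lies parallel to the bricks with a small gap, and the ring at (314,121) has not moved.

```bash
python3 - <<'E'
from h import *
a=np.radians(-10.6);R=np.array([[np.cos(a),np.sin(a)],[-np.sin(a),np.cos(a)]])
for n,uv,z in [("TL",(228,78),.044),("TR",(419,79),.044),("BL",(233,173),.044),("BR",(412,173),.044),("wall",(150,65),.012),("walltop",(300,57),.062),("endt",(417,217),.062),("endb",(402,200),.012)]:
    print(n,(R@px2w("wrist",uv,z)[:2]).round(4))
o=get_obs();print(R@o["tool_pos"][:2])
E
```

```text
TL [0.592 0.153]
TR [0.5921 0.0157]
BL [0.5229 0.1537]
BR [0.5237 0.0149]
wall [0.604  0.2228]
walltop [0.6036 0.1002]
endt [0.4938 0.0138]
endb [0.4934 0.0124]
[0.49761239 0.08795718]
```

```bash
python3 -m creep '0 0 -0.04 -0.3 0.07;0 0 -0.04 0 0.07;0 0 -0.02 0 0.07;0 0 -0.011 0 0.07;0.003 -0.0005 0 0 0.07;0.003 -0.0005 0 0 0.07;0.003 -0.0005 0 0 0.07;0.003 -0.0005 0 0 0.07' && python3 -m creep '0.0015 -0.0003 0 0 0.07;0.0015 -0.0003 0 0 0.07;0.0015 -0.0003 0 0 0.07;0.0015 -0.0003 0 0 0.07;0.0015 -0.0003 0 0 0.07;0.0015 -0.0003 0 0 0.07;0.0015 -0.0003 0 0 0.07' && python3 -m creep '0.001 -0.0002 0 0 0.07;0.001 -0.0002 0 0 0.07'
```

```text
time_s: 21.45
tool_pos: [0.518, -0.0077, 0.0209]
tool_rot: [180.0, -0.1, -10.7]
force: [-0.9, 0.4, 0.5]
grip_width: 0.0701
grasp_force: 0.0
time_s: 22.32
tool_pos: [0.5279, -0.0095, 0.0202]
tool_rot: [-180.0, 0.0, -10.7]
force: [-1.7, 0.7, -1.0]
grip_width: 0.0701
grasp_force: 0.6
time_s: 22.58
tool_pos: [0.5299, -0.01, 0.0203]
tool_rot: [180.0, 0.0, -10.7]
force: [-0.7, 0.7, -0.7]
grip_width: 0.0701
grasp_force: 0.6
```

```bash
python3 -m creep '0.001 -0.0002 0 0 0.07;0.001 -0.0002 0 0 0.07' && python3 -m creep '0.0008 -0.0001 0 0 0.07;0.0008 -0.0001 0 0 0.07'
```

```text
time_s: 22.82
tool_pos: [0.5308, -0.0103, 0.0202]
tool_rot: [180.0, 0.1, -10.7]
force: [-6.2, 1.1, 4.7]
grip_width: 0.0698
grasp_force: 3.1
time_s: 23.08
tool_pos: [0.5308, -0.0102, 0.02]
tool_rot: [179.9, 0.3, -10.7]
force: [-9.5, 0.9, 6.8]
grip_width: 0.07
grasp_force: 5.0
```

The block is home against the back bricks. I'll back off, lift and look.

```bash
python3 -m creep '-0.002 0.0003 0 0 0.07;-0.004 0.0008 0 0 0.07;-0.01 0.002 0 0 0.07;-0.01 0.002 0.01 0 0.07;-0.005 0 0.04 0 0.07;0 0 0.04 0 0.07;0 0 0.03 0 0.07;0 0 0 0 0.07'; python3 - <<'E'
from h import *
im=snap("wrist","w7.png")
E
```

```text
time_s: 24.08
tool_pos: [0.5039, -0.0055, 0.1429]
tool_rot: [179.9, -0.3, -10.7]
force: [0.1, -0.2, 0.3]
grip_width: 0.0702
grasp_force: 0.0
```

View pics/w7.png

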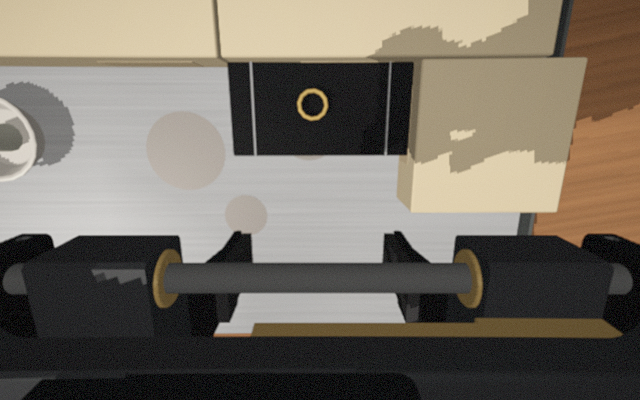

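The block sits in the corner, its far edge on the bricks at row 62 and its right end on the end brick at column 411. The ring is at (312,104). A light second press on the left end will make sure that end is snug.

```bash
python3 -m creep '0.01 0.01 0 10 0.02;0.01 0.01 0 10 0.02;0.01 0.01 0 10 0.02;0.01 0.01 0 10 0.02;0.012 0.011 0 10 0.02;0.012 0.011 0 10 0.02;0.012 0.011 0 10 0.02;0.012 0.011 0 10 0.02' && python3 -m creep '0 0 0 10.3 0.02;0 0 0 0 0.02;0 0 0 0 0.02;0 0 -0.04 0 0.02;0 0 -0.04 0 0.02;0 0 -0.03 0 0.02;0 0 -0.012 0 0.02;0 0 0 0 0.02'
```

```text
time_s: 25.12
tool_pos: [0.5897, 0.0788, 0.1387]
tool_rot: [-179.9, 0.1, 69.7]
force: [-0.7, 0.8, -0.8]
grip_width: 0.0203
grasp_force: 0.0
time_s: 26.12
tool_pos: [0.5902, 0.0784, 0.0182]
tool_rot: [-180.0, 0.0, 79.5]
force: [0.3, 0.3, 0.7]
grip_width: 0.0199
grasp_force: 0.0
```

```bash
python3 -m creep '-0.0005 -0.003 0 0 0.02;-0.0005 -0.003 0 0 0.02;-0.0005 -0.003 0 0 0.02;-0.0005 -0.003 0 0 0.02;-0.0003 -0.002 0 0 0.02;-0.0003 -0.0015 0 0 0.02;-0.0002 -0.001 0 0 0.02;-0.0002 -0.001 0 0 0.02' && python3 -m creep '-0.0002 -0.001 0 0 0.02;-0.0001 -0.0005 0 0 0.02'
```

```text
time_s: 27.12
tool_pos: [0.5874, 0.061, 0.0183]
tool_rot: [180.0, -0.0, 79.6]
force: [-0.4, 0.5, -1.2]
grip_width: 0.0201
grasp_force: 0.0
time_s: 27.38
tool_pos: [0.5871, 0.0595, 0.0183]
tool_rot: [180.0, 0.0, 79.6]
force: [-0.3, 0.7, 0.1]
grip_width: 0.0197
grasp_force: 0.0
```

```bash
python3 -m creep '-0.0002 -0.001 0 0 0.02' && python3 -m creep '-0.0002 -0.001 0 0 0.02;0 0 0 0 0.02'
```

```text
time_s: 27.5
tool_pos: [0.5869, 0.059, 0.0183]
tool_rot: [-180.0, -0.1, 79.6]
force: [0.2, 1.9, -0.4]
grip_width: 0.0199
grasp_force: 1.0
time_s: 27.75
tool_pos: [0.5867, 0.059, 0.0185]
tool_rot: [180.0, -0.1, 79.6]
force: [0.3, 3.9, -0.3]
grip_width: 0.0201
grasp_force: 2.3
```

The block stays put while the force rises to 3.9 N, at the same place as before, so it is snug. I'll retreat and check.

```bash
python3 -m creep '0.0005 0.002 0 0 0.02;0.001 0.005 0 0 0.02;0.002 0.01 0 0 0.02;0 0 0.04 0 0.02;0 0 0.05 0 0.02;0 0 0.05 0 0.02;-0.04 0.03 0.05 -5 0.02;-0.05 0.03 0.03 -10 0.02' && python3 -m creep '-0.04 -0.02 0 -10 0.02;-0.03 -0.02 0 -10 0.02;0 -0.02 0 -10 0.02;0 0 0 -10 0.02;0 0 0 -10 0.02;0 0 0 -10 0.02;0 0 0 -10 0.02;0 0 0 0 0.02'; python3 - <<'E'
from h import *
snap("wrist","w8.png")
E
```

```text
time_s: 28.75
tool_pos: [0.5077, 0.1316, 0.2333]
tool_rot: [-180.0, -0.2, 64.3]
force: [-0.7, 0.7, 2.1]
grip_width: 0.0198
grasp_force: 0.0
time_s: 29.75
tool_pos: [0.4486, 0.0771, 0.2341]
tool_rot: [-179.8, 0.4, -0.6]
force: [-0.3, 0.5, -0.4]
grip_width: 0.0206
grasp_force: 0.0
```

View pics/w8.png

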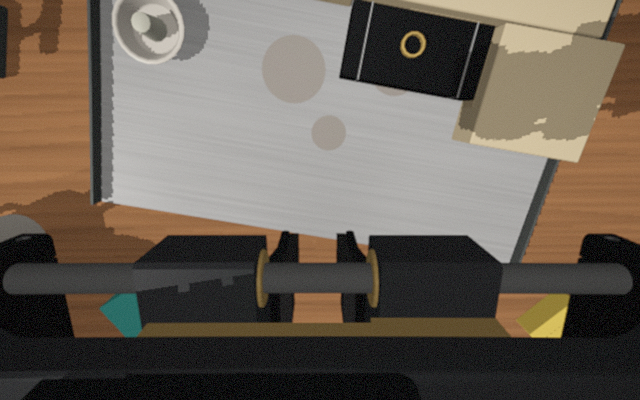

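The block is home in the corner, with its right end on the end brick near (490,40). The ring is in place at (413,44), the dish is undisturbed, and the robot is clear.

```bash
python3 -c "
from cell import ticket; print(ticket.sign_off())"
```

```text
the job is handed in; nothing more can be done
None
```

The charcoal block is pushed home, snug against both the back bricks and the end brick, with the ring still in place, the dish undisturbed and the arm kept well clear of the mug, third hand and flux bottle; I handed the job in at about 30 s.

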